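Serve one sweet from the spring-slide dispenser

ROBOT

A 6-joint arm with a two-finger parallel gripper is mounted at the origin on the work surface. World frame = base frame: x ahead of the robot, y to its left, z up, the work surface at z = 0. Lengths are in mm, angles in rad, forces in N, time in s.
With the tool pointing down it reaches from about 400 to 825 mm from the base axis. Payload 7 kg.
Tool frame: the origin (TCP) lies at the very end of the fingers, on their centre line; the grasp point (between the pads) lies 19 mm behind it; z points along the fingers, y is the direction in which the jaws open and shut (so a half turn about z gives the same grasp; the last joint's range is limited). The gripper opens to 88 mm and grips with 3 to 60 N. Pads are 19 mm wide; open, the fingers measure 130 mm over their backs; the gripper's body (78 mm by 193 mm) begins 47 mm behind the grasp point.
Start: joints at [1.557, 0.359, 0.012, 0, -1.224, -0.288], TCP at [200.645, 644.466, 226.561] pointing down, gripper open.
Joint ranges: [-3.07, 3.07], [-1.43, 2.12], [-1.02, 1.25], [-3.03, 1.67], [-3.05, -0], [-3.03, 3.03]. Speed limits (rad/s): [2.39, 2.39, 3.01, 3.14, 3.14, 3.14].

INTERFACE

Orientations are given as a unit quaternion [x, y, z, w].
In Python, from plant import bot gives the robot as it stands. Calls block until the motion is done:
- bot.move_ptp(position, orientation): joint-space move of the TCP to a pose.
- bot.line_to(position, velocity=150, ori=None): straight line of the TCP; ori=None keeps the orientation; velocity is the mean speed in mm/s.
- bot.move_joints(angles): joint-space move.
- bot.move_gripper(opening, force=None): finger opening in mm; force is the grip in N (None keeps the last); returns when the fingers have stopped.
- bot.pause(seconds).
- bot.solve_ik(position, orientation): joint angles nearest the present ones, or None.
- bot.read_state(): the state.
- bot.camera(name): name is "scene" or "top" or "wrist"; returns the picture (420x560x3 uint8, red, green, blue); there is no depth.
- bot.get_calibration(name): a dict with "fx", "fy", "cx", "cy" (pixels), "view" (4x4, takes a point from world to camera coordinates); the wrist camera has in their place "T_tool_cam" (4x4, takes a point from camera to tool coordinates, whose origin is the TCP and whose axes are the flange's). Camera axes: x right, y up, looking along -z (the intrinsics and any distortion apply to the point x, -y, -z); pixel columns grow to the right and rows downward; lengths in mm; the calibration is good to about 2 mm. A picture is of the moment at which its call begins: read the wrist's pose just before it. get_calibration takes no time and is no camera call.
A pose or a line that the arm cannot do raises bot.Unreachable and nothing moves.
- bot.close_job(): hands the job in, once; it reports no verdict.
The state is a dict: "t": time; "joint_pos": joint angles; "qvel": joint speeds; "tau": joint torques, N m; "tcp_pos": TCP position; "eef_rot": TCP orientation; "contact_force": force on the tool from outside, world axes, zero at the start; "moment": the same for the moment, N m; "width": finger opening in mm.
Only numpy, scipy, OpenCV 4.12 (cv2) and the standard library are available. Lean on these libraries where they do the work, as an engineer would, in place of code of your own. Each camera call takes 0.05 s, during which the arm holds its last target. There are 200 camera calls.

TASK

Lift the white ring dish by its post and slip it in under the end of the dispenser's chute, standing upright on the table. Then pull the dispenser's sprung slide all the way out to its stop and hold it there a moment, so that one sweet rolls into the dish, and bring the slide back home by hand without letting it snap. Serve just that one sweet, leave it in the dish under the chute, and do not drag the dispenser or disturb the other things.

Things in the scene. Friction and masses are not known exactly. Their poses are not given: they have to be found in the camera images.
- dispenser: birch sweet dispenser with a clear square hopper, about 2 kg, standing loose (a level pull of 8 to 13 N starts dragging it). Origin: on the table under the hopper's axis; z up; -x is its front, the way the slide is pulled; the chute sticks out to its +y. Base plate from 95 mm in front of the origin to 80 mm behind, 45 mm to each side, 10 mm thick. Slide channel 46 mm wide, top at 98 mm, front end 77 mm in front
- slide (a joint): travel of the steel slide, m: 0 = home, grows as it is pulled out along the dispenser's -x. A spring pulls it home with about 1.2 N, plus 1 N for every 25 mm, with light friction; let go far out it snaps back. Its hard stop is unmarked, somewhere between 40 and 75 mm out, felt as a lasting rise of the pull. One sweet rides in its pocket and drops into the chute, with a slight catch, just 2 to 5 mm before the stop
- slide_knob (a point): centre of the dark wooden pull at the front end of the slide: a block 24 mm long (dispenser x), 22 mm wide (dispenser y), 28 mm tall, 86 mm above the table, 100 mm in front of the dispenser's origin when home; free space on both sides and above; behind it is a thin stem, 12 mm clear between the block and the slide's face
- chute_lip (a point): middle of the lower lip of the steel chute, a 29 mm wide trough falling 12 degrees towards the dispenser's +y; lip 32 mm above the table, underside 29 mm, its side walls reach 49 mm; fixed on the dispenser. A sweet leaves it at about 0.4 m/s and comes down 15 to 35 mm beyond the lip
- catch_spot (a point): point on the table top 34 mm beyond the chute's lip, straight on along the dispenser's +y: where the centre of the dish belongs; the lip then overhangs the dish by 16 mm, 9 mm above its rim, so the dish must come in low, from the far side. Fixed on the dispenser
- hopper (a point): point on the axis of the dispenser's clear hopper, 110 mm above the table; the hopper is 31 mm square outside and its top is 172 mm above the table
- sweet0_center (a point): centre of the lowest sweet, a hard white ball of 22 mm, 10 g, in the slide's pocket at the start: the one that will be served
- sweet1_center (a point): centre of the second sweet, same ball, above the first in the hopper
- sweet2_center (a point): centre of the third sweet, the top one in the hopper
- ring_dish: round white ceramic ring dish, 100 mm across the rim, 76 mm at the foot, rim 20 mm high, inner floor 6 mm, with an upright round post in the middle (16 mm thick, top 59 mm above its foot) to lift it by; 180 g. Origin: centre of the underside, +z up
- glass_bowl: bystander: green glass bowl, 140 mm wide, 60 mm high; origin under its centre
- phone_stand: bystander: steel phone stand, 100 x 75 mm foot, 110 mm high; origin under its centre
- remote: bystander: black plastic remote, 42 x 165 x 16 mm, long along its y; origin under its centre
- coasters: bystander: stack of four square cork coasters, 95 x 95 x 20 mm; origin under its centre
- tealight: bystander: clear glass tealight cup, 60 mm wide, 50 mm high, no post; origin under its centre
- sweet0: the lowest sweet as a body; its origin sits on the ball's surface and turns as it rolls
Things that resemble listed ones, but are neither listed nor needed, are in the scene too. What is shaped like the ring_dish but black is not meant.

How it is judged (in metres and radians):
On the way, in this order (a step that is already met when the one before it is completed fails the run):
1. the dish stands upright on the table under the chute's end (centre within 30 mm of the catch spot) (horizontal distance between ring_dish and catch_spot below 0.03 m and angle between ring_dish's own z axis and vertical below 0.1 rad and height (world z) of ring_dish below 0.006 m), for 0.2 s.
2. the slide is pulled out to its stop (last 3 mm) and held there 0.3 s (value of joint slide above 0.052 m), for 0.3 s.
3. the sweet lies in the dish and the slide is home again (horizontal distance between sweet0_center and ring_dish below 0.046 m and z of sweet0_center in the frame of ring_dish between 0.01 and 0.035 m and value of joint slide below 0.004 m), for 0.2 s.
At the end, for the whole second after the job is handed in: One sweet (the lowest) lies in the dish, the dish stands upright on the table with its centre within 30 mm of the catch spot, the slide is home (within 4 mm), the other two sweets are still in the dispenser's hopper and pocket, and everything is at rest and released (all of step 1 and all of step 3 and horizontal distance between each of sweet1_center, sweet2_center and hopper below 0.02 m and height (world z) of each of sweet1_center, sweet2_center above 0.07 m and linear speed of ring_dish below 0.02 m/s and linear speed of sweet0 below 0.05 m/s); the robot touches nothing.
It fails at once if the slide snaps back (faster than 0.25 m/s) (velocity of joint slide below -0.25 m/s).
It fails at once if the dispenser is dragged more than 25 mm or tipped (distance of dispenser from where it was at the start of the episode above 0.025 m or angle between dispenser's own z axis and vertical above 0.15 rad).
It fails at once if a second sweet leaves the dispenser (height (world z) of any of sweet1_center, sweet2_center below 0.07 m).
It fails at once if a bystander is moved more than 30 mm (distance of any of glass_bowl, phone_stand, remote, coasters, tealight from where it was at the start of the episode above 0.03 m).
It also fails if it takes over 61 s, if anything falls off the work surface, if the arm or the gripper's body presses on something with over 40 N, if the wrist force passes 120 N, or if a joint passes its speed limit or range.

## Working session

There is one attempt and no reset: what is moved stays moved. The work goes in short steps, each a Python script; the robot and the scene stay as the last script left them, time stands still between calls to the robot, and variables do not carry over. Pictures are saved under pics/ and viewed, about 8 in all and at most 12, crops included, and the job is handed in when it is done.

```bash
mkdir -p pics; ls
python3 - <<'E'
from plant import bot
import cv2
for n in("scene","top"):
    cv2.imwrite(f"pics/{n}0.png",bot.camera(n)[:,:,::-1]); c=bot.get_calibration(n); print(n,c)
print(bot.get_calibration("wrist")); print(bot.read_state())
E
```

```text
pics
scene {'fx': 519.1285718602765, 'fy': 519.1285718602765, 'cx': 282.2876241975746, 'cy': 213.09428159749302, 'view': array([[-8.54385278e-01,  5.19416497e-01, -1.52413444e-02,
         3.69864336e+02],
       [-3.63718911e-01, -5.76816668e-01,  7.31430848e-01,
         1.17369847e+02],
       [ 3.71125788e-01,  6.30467314e-01,  6.81745272e-01,
        -1.46460779e+03],
       [ 0.00000000e+00,  0.00000000e+00,  0.00000000e+00,
         1.00000000e+00]])}
top {'fx': 538.3459006754217, 'fy': 538.3459006754217, 'cx': 266.12779357683974, 'cy': 213.93837499830778, 'view': array([[ 1.95145822e-02, -9.99569364e-01, -2.19149910e-02,
         3.40070181e+01],
       [ 9.96533017e-01,  1.76728572e-02,  8.12995462e-02,
        -4.96279807e+02],
       [-8.08772353e-02, -2.34255387e-02,  9.96448753e-01,
        -1.30433201e+03],
       [ 0.00000000e+00,  0.00000000e+00,  0.00000000e+00,
         1.00000000e+00]])}
{'fx': 323.77377609779364, 'fy': 323.77377609779364, 'cx': 277.4833458698215, 'cy': 212.00967324245454, 'T_tool_cam': array([[ 2.43787093e-04,  9.55672452e-01,  2.94431835e-01,
   
[... 249 characters left out ...]
0,
         1.00000000e+00]])}
{'t': 0.1, 'joint_pos': array([ 1.55711213e+00,  3.59337564e-01,  1.11682471e-02, -3.27481735e-04,
       -1.22411078e+00, -2.88109609e-01]), 'qvel': array([-0.00015582, -0.00205803,  0.00148607,  0.00178906,  0.00079175,
       -0.0002162 ]), 'tau': array([-1.08402783e-03, -5.84161377e+01,  2.93752563e+01,  7.01543793e+00,
        1.01608696e-02, -5.58239594e-05]), 'tcp_pos': array([200.51567198, 644.07278002, 225.70627847]), 'eef_rot': array([ 9.88627983e-01, -1.50379978e-01, -5.10337951e-05,  7.55969954e-04]), 'contact_force': array([ 0.01283174,  0.06779379, -0.06879786]), 'moment': array([-0.01041989,  0.00824605,  0.01406668]), 'width': 87.69489213299823}
```

View pics/scene0.png

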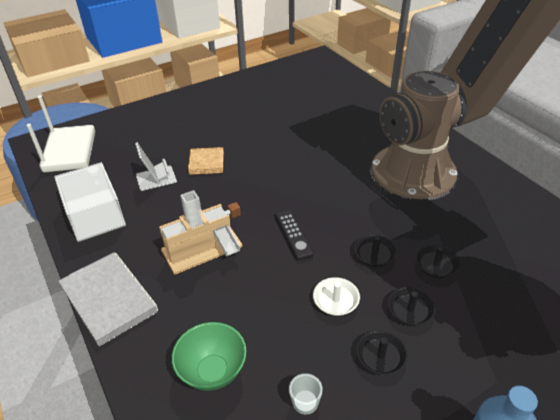

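View pics/top0.png

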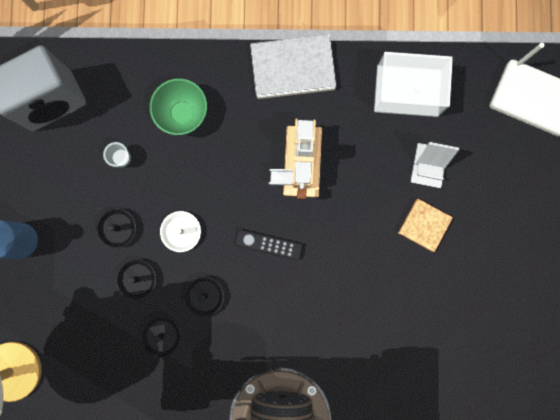

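Seen so far: the white dish with a post is at scene (336,297) / top (181,231). Possible mix-ups are:
- the black dishes at top (117,228), (137,279), (205,296) and (160,337)
- the tealight at top (117,155), which has no post

The white dish is the one I want. The dispenser is at top (303,158), with its knob towards the robot at (302,193) and the chute lip on the left at (271,177).

```bash
cat > h.py <<'E'
import numpy as np, cv2
from plant import bot
from scipy.spatial.transform import Rotation as R
def cam(name, st=None):
    c=bot.get_calibration(name)
    if name=="wrist":
        T=np.eye(4); T[:3,:3]=R.from_quat(st["eef_rot"]).as_matrix(); T[:3,3]=st["tcp_pos"]
        P=T@c["T_tool_cam"]
    else: P=np.linalg.inv(c["view"])
    return c,P
def ray(cp,uv,z):
    "pixel -> world point on plane z"
    c,P=cp; d=P[:3,:3]@np.array([(uv[0]-c["cx"])/c["fx"],-(uv[1]-c["cy"])/c["fy"],-1]); o=P[:3,3]
    return o+d*(z-o[2])/d[2]
def proj(cp,p):
    c,P=cp; q=np.linalg.inv(P)@np.append(p,1); return np.array([c["cx"]-c["fx"]*q[0]/q[2], c["cy"]+c["fy"]*q[1]/q[2]])
def ori(yaw):
    "tool down, jaw (tool y) direction at world angle yaw"
    y=np.array([np.cos(yaw),np.sin(yaw),0]); z=np.array([0,0,-1.]); return R.from_matrix(np.c_[np.cross(y,z),y,z]).as_quat()
E
python3 - <<'E'
from h import *
cp=cam("top"); 
for n,uv,z in [("dish rim",(181,231),20),("knob",(302,193),100),("lip",(270.5,177),40),("hopper top",(305,127),172),
  ("base fl",(285,196),10),("base fr",(319,197),10),("base back r",(322,126),10)]: print(n,ray(cp,uv,z).round(1))
im=cv2.imread("pics/top0.png"); s=cv2.resize(im[85:265,140:340],None,fx=4,fy=4,interpolation=cv2.INTER_CUBIC)[:600]
s=cv2.resize(im[105:255,140:340],None,fx=4,fy=4,interpolation=cv2.INTER_CUBIC)
cv2.imwrite("pics/crop1.png",s)
w=(im.min(2)>170)
E
```

```text
dish rim [449.7 252.2  20. ]
knob [539.3 -40.8 100. ]
lip [584.5  33.9  40. ]
hopper top [677.  -42.3 172. ]
base fl [542.   -2.5  10. ]
base fr [540.9 -86.9  10. ]
base back r [720.2 -92.4  10. ]
```

View pics/crop1.png

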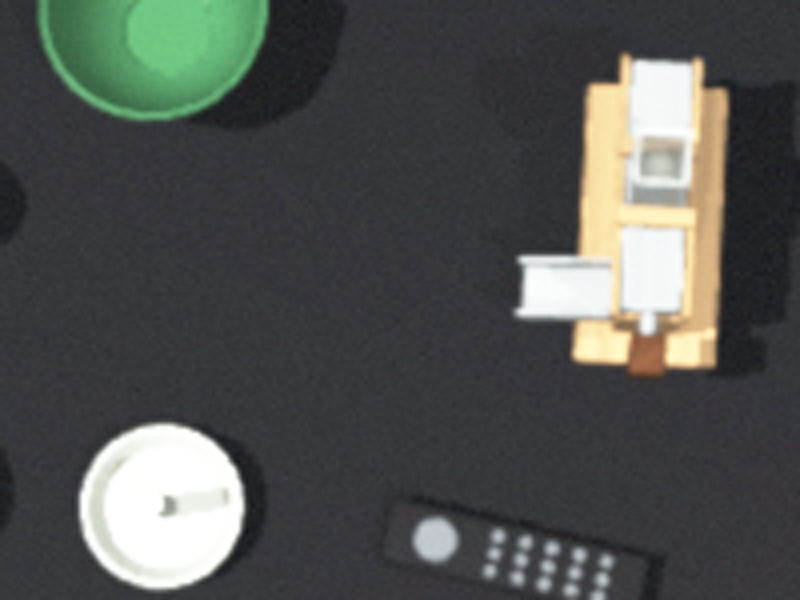

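Run:
```python
from h import *
cp=cam("top"); f=lambda x,y:((x+.5)/4-.5+140,(y+.5)/4-.5+105)
for n,uv,z in [("dish rim",(162,506),20),("knob",(647,355),98),("lipA",(518,258),49),("lipB",(517,318),49),("FL",(572,362),10),("FR",(715,368),10),("BL",(586,83),10),("BR",(729,88),10),("hop",(664,161),172)]: print(n,ray(cp,f(*uv),z).round(1)[:2])
for n,uv,z in [("bowl",(178,107),60),("tea",(117,155),50)]: print(n,ray(cp,uv,z).round(1))
for p in [(600,20,240),(450,252,120)]:
    for yaw in (0,np.pi,np.pi/2,-np.pi/2): print(p,yaw,bot.solve_ik(list(p),ori(yaw)))
```

```text
dish rim [449.4 254.4]
knob [538.6 -39.4]
lipA [602.4  37.4]
lipB [565.7  37.3]
FL [544.1   3.4]
FR [541.8 -85.4]
BL [720.5  -2.4]
BR [718.6 -92.1]
hop [637.1 -44.2]
bowl [749.9 262.1  60. ]
tea [631.1 409.7  50. ]
(600, 20, 240) 0 [ 0.35851141  0.22852092 -0.13933759  0.         -1.20293782  2.78308125]
(600, 20, 240) 3.141592653589793 [ 0.35851141  0.22852092 -0.13933759  0.         -1.20293782 -0.35851141]
(600, 20, 240) 1.5707963267948966 [ 0.35851141  0.22852092 -0.13933759  0.         -1.20293782 -1.92930773]
(600, 20, 240) -1.5707963267948966 [ 0.35851141  0.22852092 -0.13933759  0.         -1.20293782  1.21228492]
(450, 252, 120) 0 [ 0.89152334  0.19685289 -0.48101799  0.         -0.89292545  2.25006932]
(450, 252, 120) 3.141592653589793 [ 0.89152334  0.19685289 -0.48101799  0.         -0.89292545 -0.89152334]
(450, 252, 120) 1.5707963267948966 [ 0.89152334  0.19685289 -0.48101799  0.         -0.89292545 -2.46231966]
(450, 252, 120) -1.5707963267948966 [ 0.89152334  0.19685289 -0.48101799  0.         -0.89292545  0.67927299]
```

Run:
```python
from h import *
for i,p in enumerate([[590,20,230],[450,253,130]]):
    bot.move_ptp(p,ori(-.03)); bot.pause(.3)
    st=bot.read_state(); im=bot.camera("wrist"); cv2.imwrite(f"pics/w{i}.png",im[:,:,::-1])
    np.savez(f"w{i}.npz",**{k:st[k] for k in("eef_rot","tcp_pos")}); print(st["t"],st["tcp_pos"])
```

```text
3.0 [590.03729368  20.29396903 229.96109736]
4.4667 [450.53908699 252.47181285 130.16265692]
```

View pics/w0.png

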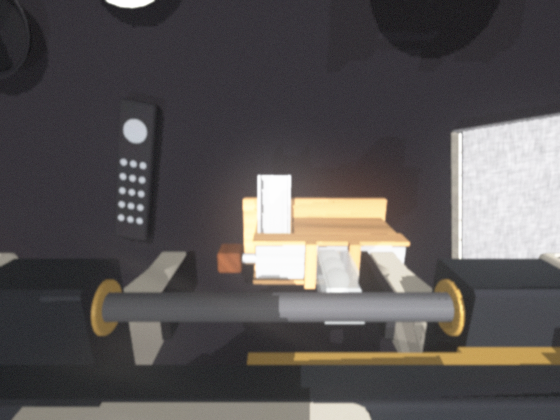

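View pics/w1.png

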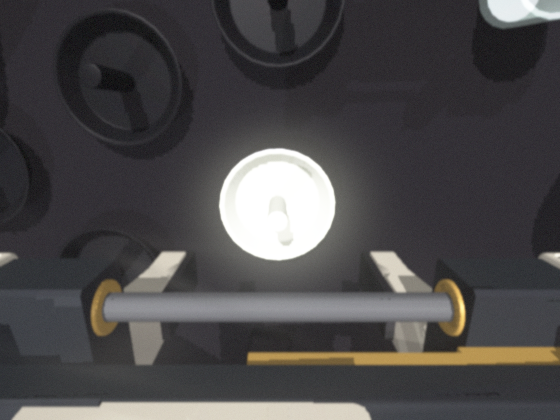

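w0 shows the chute's end edge at row 175, columns 257–291. The knob is at (229,258), and the base's +y edge runs from (243,198) to (387,198). w1 confirms the white dish, with its rim centred at about (278,204) and its post top at about (278,221).

Run:
```python
from h import *
a=np.load("w0.npz"); cp=cam("wrist",a)
for n,uv,z in [("lipwallA",(258,175.5),49),("lipwallB",(291,175),49),("lipfloor",(275,176),32),("knob front-top",(220,258),100),("knob top back",(241,258),100),("knob",(230,258),100),("BL front",(243,198),10),("BL back",(387,198),10)]: print(n,ray(cp,uv,z).round(1)[:2])
b=np.load("w1.npz"); cp=cam("wrist",b); im=cv2.imread("pics/w1.png")
m=(im.min(2)>150).astype(np.uint8); m[255:]=0; m[:140]=0
c=max(cv2.findContours(m,0,2)[0],key=cv2.contourArea); e=cv2.fitEllipse(c); print(e)
print("rim",ray(cp,e[0],20),"post top",ray(cp,(278,221),59))
```

```text
lipwallA [570.2  37.7]
lipwallB [605.1  37.2]
lipfloor [587.9  33.4]
knob front-top [532.9 -32.9]
knob top back [553.3 -33.5]
knob [542.6 -33.2]
BL front [548.2   3.6]
BL back [721.7  -1.5]
((276.87066650390625, 203.9384002685547), (111.72844696044922, 115.65685272216797), 89.16214752197266)
rim [450.56812368 257.84828385  20.        ] post top [451.43339194 255.48687933  59.        ]
```

Run:
```python
from h import *
q=ori(-.03); g=np.array([450.7,256]); c=np.array([587,72.]); d=np.array([.03,.9995])
def s(n): st=bot.read_state(); print(n,round(st["t"],1),st["tcp_pos"].round(1),st["contact_force"].round(2),round(st["width"],1))
bot.move_gripper(60,20)
bot.line_to([*g,60],150); bot.line_to([*g,28],60); s("down")
bot.move_gripper(0,20); s("grip")
bot.line_to([*g,70],80); s("lift")
p=c+90*d
bot.line_to([*p,70],150); bot.line_to([*p,32],60); s("pre")
st=bot.read_state(); im=bot.camera("wrist"); cv2.imwrite("pics/w2.png",im[:,:,::-1])
np.savez("w2.npz",eef_rot=st["eef_rot"],tcp_pos=st["tcp_pos"])
cv2.imwrite("pics/s2.png",bot.camera("scene")[:,:,::-1])
a=cv2.resize(cv2.imread("pics/s2.png")[170:345,120:370],(500,350),interpolation=cv2.INTER_CUBIC)
cv2.imwrite("pics/c2.png",a)
```

```text
down 6.5 [450.8 256.   27.8] [-0.16 -0.35  0.34] 59.9
grip 7.3 [450.7 256.   28. ] [-0.93 -0.25  1.5 ] 15.8
lift 8.0 [450.5 255.8  69.8] [-0.02 -0.71 -1.18] 15.7
pre 10.0 [589.9 162.   32. ] [-0.55  0.3  -1.35] 15.3
```

View pics/c2.png

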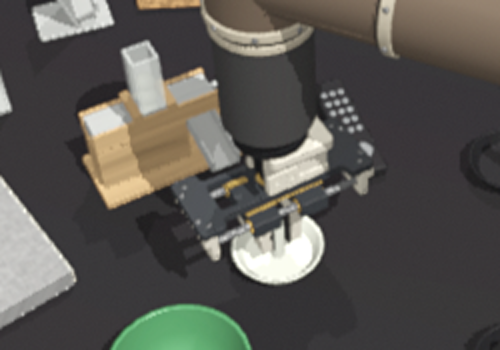

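The dish hangs level in the gripper (crop, about (277,250)) and the way to the chute is clear. I'll slide it in.

Run:
```python
from h import *
c=np.array([587,72.]); d=np.array([.03,.9995])
def s(n): st=bot.read_state(); print(n,round(st["t"],1),st["tcp_pos"].round(1),st["contact_force"].round(2),round(st["width"],1)); return st
for k in (45,20,0):
    bot.line_to([*(c+k*d),31.5],60); st=s(k)
    if np.abs(st["contact_force"][:2]).max()>4: print("touch"); break
else:
    z=31.5
    while z>26.5:
        z-=1; bot.line_to([*c,z],15); st=s("lower")
        if st["contact_force"][2]>1.5: break
    bot.pause(.2); bot.move_gripper(45,20); s("rel")
    bot.line_to([*c,100],100)
    bot.line_to([*(c+60*d),190],150); bot.pause(.2)
    st=s("up"); im=bot.camera("wrist"); cv2.imwrite("pics/w3.png",im[:,:,::-1]); np.savez("w3.npz",eef_rot=st["eef_rot"],tcp_pos=st["tcp_pos"])
```

```text
45 11.0 [588.5 117.1  31.6] [ 0.47 -0.74 -1.9 ] 15.6
20 11.6 [587.7  91.7  31.6] [ 0.29  0.04 -0.78] 15.1
0 12.1 [587.   71.6  31.5] [ 0.88  0.09 -1.76] 15.4
lower 12.3 [587.   72.1  30.4] [-0.67 -0.89 -1.47] 15.3
lower 12.6 [586.9  72.1  29.4] [ 0.34  0.79 -1.24] 15.3
lower 12.8 [586.9  72.   28.4] [ 0.76 -0.18 -1.61] 15.3
lower 13.1 [587.1  72.   28. ] [-2.27 -0.22  5.04] 15.4
rel 14.0 [587.   72.   27.5] [-0.15  0.11 -0.4 ] 45.0
up 15.9 [588.4 131.4 189.1] [-0.24 -0.4  -0.29] 45.1
```

View pics/w3.png

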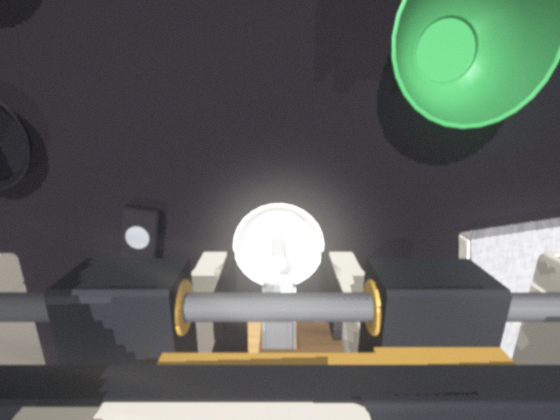

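The dish stands centred under the chute (w3: rim at about (279,245), lip over it at (279,285)). Next I'll measure the knob from above.

Run:
```python
from h import *
q=ori(np.pi/2-.03)
bot.line_to([590,131,230],200)
bot.move_ptp([505,-41,215],q); bot.pause(.3)
st=bot.read_state(); im=bot.camera("wrist"); cv2.imwrite("pics/w4.png",im[:,:,::-1]); np.savez("w4.npz",eef_rot=st["eef_rot"],tcp_pos=st["tcp_pos"])
print(st["t"],st["tcp_pos"],st["joint_pos"].round(2))
```

```text
20.3667 [504.99963705 -41.00773028 215.00029644] [ 0.31  0.09 -0.37  0.   -1.11 -1.91]
```

View pics/w4.png

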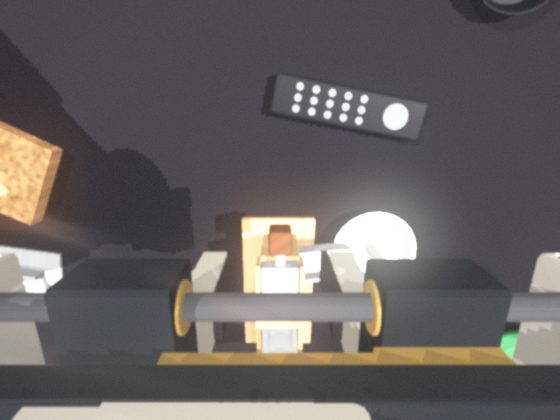

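The knob is at (280,~242) and its columns are 269–292, so I can get its extent from a colour mask.

Run:
```python
from h import *
cp=cam("wrist",np.load("w4.npz")); im=cv2.imread("pics/w4.png")
h=cv2.cvtColor(im,cv2.COLOR_BGR2HSV); roi=np.zeros(im.shape[:2],np.uint8); roi[215:262,262:300]=1
m=((h[...,0]<11)&(h[...,1]>100)&(h[...,2]>40)&(h[...,2]<190)&(roi>0))
v,u=np.nonzero(m); print(u.min(),u.max(),v.min(),v.max(),m.sum())
for r in range(v.min(),v.max()+1,3): k=u[v==r]; print(r,k.min(),k.max(),im[r,280])
for uv in [(280.5,v.max()),(280.5,234)]: print(uv,ray(cp,uv,100).round(1))
for uv in [(243,217),(316,217)]: print(ray(cp,uv,10).round(1))
```

```text
Traceback (most recent call last):
ValueError: zero-size array to reduction operation minimum which has no identity
```

Run:
```python
from h import *
cp=cam("wrist",np.load("w4.npz")); im=cv2.imread("pics/w4.png")
h=cv2.cvtColor(im,cv2.COLOR_BGR2HSV)
for r in range(222,264,2): print(r,h[r,280], im[r,280])
row=lambda r:[(c,*im[r,c]) for c in range(264,298,2)]
m=(im[...,2]<im[...,2].max())&(im[...,0]<60)&(im[...,2]<190)&(im[...,2]>im[...,0]+30)
for r in (228,240,248): k=np.nonzero(m[r,255:305])[0]+255; print(r,k.min() if len(k) else None,k.max() if len(k) else None)
for uv in [(280.5,255),(280.5,235),(280.5,245)]: print(uv,ray(cp,uv,100).round(1))
for uv in [(243,217),(316,217)]: print(ray(cp,uv,10).round(1))
```

```text
222 [ 30  14 255] [241 255 255]
224 [ 18  99 243] [149 205 243]
226 [ 11 110 150] [ 85 109 150]
228 [ 12 110 150] [ 85 112 150]
230 [ 11 105 156] [ 92 116 156]
232 [ 11 117 191] [103 135 191]
234 [ 12 123 226] [117 159 226]
236 [ 12 124 233] [120 164 233]
238 [ 12 119 238] [127 172 238]
240 [ 12 118 242] [130 174 242]
242 [ 12 115 243] [133 178 243]
244 [ 12 118 240] [129 175 240]
246 [ 11 117 237] [128 169 237]
248 [ 12 119 232] [124 166 232]
250 [ 11 118 231] [124 163 231]
252 [ 12 117 234] [127 170 234]
254 [ 14  65 243] [181 209 243]
256 [  0   0 255] [255 255 255]
258 [  0   0 255] [255 255 255]
260 [  0   0 255] [255 255 255]
262 [  0   0 255] [255 255 255]
228 None None
240 None None
248 None None
(280.5, 255) [551.  -38.8 100. ]
(280.5, 235) [531.3 -38.2 100. ]
(280.5, 245) [541.  -38.5 100. ]
[542.  -81.9  10. ]
[544.6   4.1  10. ]
```

```bash
cat > f.py <<'E'
from h import *
k=np.array([540.5,-39.3]); u=np.array([-.9995,.0305]); Z=67
def F(n=4):
    "pull along slide axis, averaged: + = resisted pull"
    r=[]
    for _ in range(n): bot.pause(.02); r.append(bot.read_state()["contact_force"])
    r=np.mean(r,0); return -r[:2]@u, r
def to(d,v): bot.line_to([*(k+d*u),Z],v)
E
python3 - <<'E'
from f import *
bot.move_gripper(50,20)
bot.line_to([*k,130],200); bot.line_to([*k,Z],80); print(F())
bot.move_gripper(0,20); st=bot.read_state(); print("grip",st["t"],st["width"],st["tcp_pos"],F(8))
E
```

```text
(np.float64(-0.2301555304645586), array([-0.23831465, -0.26360545,  0.2828833 ]))
grip 22.975 21.898350060272513 [540.44215647 -39.49816165  67.09732972] (np.float64(-0.20635253767097061), array([-0.26878931, -2.0427008 ,  2.0591418 ]))
```

Run:
```python
from f import *
b=-.2; log=[]
for d in (6,25,40): to(d,30); log.append((d,F()[0]-b))
print(np.round(log,2)); hits=0; d=40
if log[-1][1]>1.0:
    while d<76:
        d+=.8; to(d,25); f=F(3)[0]-b; log.append((d,f)); 
        if f-(1.2+d/25)>6 : break
        hits=hits+1 if f-(1.2+d/25)>2.2 else 0
        if hits>=3: break
    bot.pause(.7)
    print(np.round(log[3:],2).tolist()); st=bot.read_state(); print("held",st["t"],st["tcp_pos"],st["width"],F(6))
    cv2.imwrite("pics/s5.png",bot.camera("scene")[:,:,::-1]); 
    cv2.imwrite("pics/c5.png",cv2.resize(cv2.imread("pics/s5.png")[170:330,130:330],(800,640)[:1]+(600,),interpolation=cv2.INTER_CUBIC))
```

```text
[[ 6.    1.12]
 [25.    2.3 ]
 [40.    2.67]]
[[40.8, 3.91], [41.6, 3.84], [42.4, 3.68], [43.2, 3.34], [44.0, 3.88], [44.8, 3.09], [45.6, 3.29], [46.4, 3.78], [47.2, 3.76], [48.0, 3.36], [48.8, 3.5], [49.6, 3.7], [50.4, 3.54], [51.2, 3.9], [52.0, 4.42], [52.8, 3.94], [53.6, 3.41], [54.4, 3.41], [55.2, 3.87], [56.0, 6.64], [56.8, 9.15], [57.6, 10.39]]
held 32.3917 [484.50087683 -37.5712093   67.0736203 ] 21.8510837700774 (np.float64(10.132277534161565), array([10.13324004, -0.13456114, -2.66303435]))
```

View pics/c5.png

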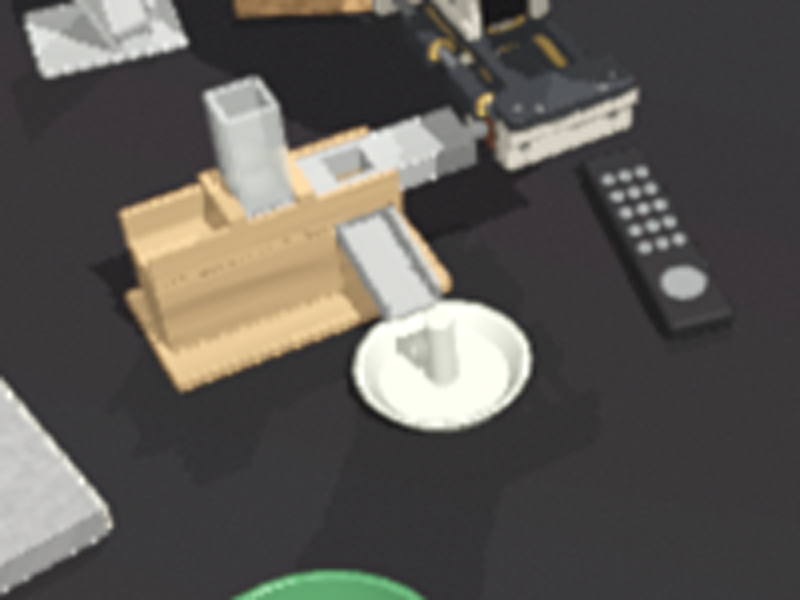

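The slide hit a lasting stop at about 55 mm (force rose to 10 N) and its pocket is empty at crop (350,165). There seems to be a ball beside the post at (412,345). I'll bring the slide home by hand.

Run:
```python
from f import *
b=-.2
to(30,30); to(3,30); d=3; log=[]
while d>-6:
    f=F(3)[0]-b; log.append((round(d,1),round(f,2)))
    if f<-2.5: break
    d-=.8; to(d,20)
print(log, bot.read_state()["t"],bot.read_state()["tcp_pos"])
```

```text
[(3, np.float64(2.01)), (2.2, np.float64(0.94)), (1.4, np.float64(0.38)), (0.6, np.float64(0.46)), (-0.2, np.float64(-0.91)), (-1.0, np.float64(-3.53))] 36.2083 [539.61699798 -39.62438654  67.00303099]
```

Home stop felt at d≈-0.5. Releasing and checking.

Run:
```python
from f import *
bot.move_gripper(50,20); bot.pause(.2)
bot.line_to([*k,140],120); bot.line_to([480,-39,260],200); 
bot.move_ptp([450,-250,260],ori(np.pi/2-.03)); bot.pause(.3); print(bot.read_state()["t"])
t=bot.camera("top")[:,:,::-1]; s=bot.camera("scene")[:,:,::-1]
a=cv2.resize(t[105:215,230:350],(436,400),interpolation=cv2.INTER_CUBIC); c=cv2.resize(s[180:290,150:250],(364,400),interpolation=cv2.INTER_CUBIC)
cv2.imwrite("pics/fin.png",np.hstack([a,c]))
```

```text
39.85
```

View pics/fin.png

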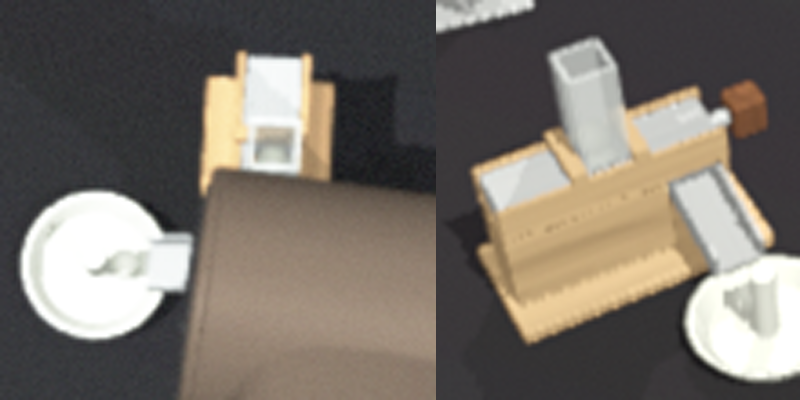

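The slide is home, and there is a ball-like shape between the post and the chute at left (120,262). I'll confirm it close up with a contrast stretch.

Run:
```python
from h import *
s=bot.camera("scene")[:,:,::-1]; t=bot.camera("top")[:,:,::-1]
bot.move_ptp([590,190,230],ori(-.03)); bot.pause(.3); st=bot.read_state(); cp=cam("wrist",st); print(st["t"])
w=bot.camera("wrist")[:,:,::-1]; p=proj(cp,np.array([587,72,15])).astype(int); print(p)
S=lambda i:np.clip((i.astype(float)-130)*255/125,0,255).astype(np.uint8)
crop=lambda i,c:cv2.resize(S(i[max(c[1]-30,0):c[1]+30,c[0]-30:c[0]+30]),(266,266),interpolation=cv2.INTER_CUBIC)
ps=proj(cam("scene"),np.array([587,72,15])).astype(int); pt=proj(cam("top"),np.array([587,72,15])).astype(int)
cv2.imwrite("pics/fin2.png",np.hstack([crop(s,ps),crop(t,pt),crop(w,p)]))
```

```text
43.65
[277 274]
```

View pics/fin2.png

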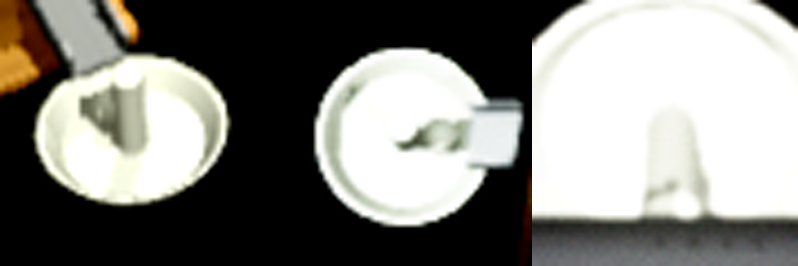

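The stretched top view shows a round ball at (440,136), between the post and the lip, about 20 mm from the dish centre. I'm handing in.

```bash
python3 -c "
from plant import bot
bot.close_job(); print(bot.read_state()['t'])"
```

```text
the job is handed in; nothing more can be done
the job is handed in; nothing more can be done
```

I placed the white dish under the chute, served one sweet into it and handed the job in about 44 s into the 61 s limit. No verdict is reported.

- **Dish:** I lifted it by its post, slid it in low from the far side and set it down at (587, 72). The close view showed it upright and centred under the lip.
- **Slide:** I gripped the knob and pulled to a lasting stop at about 55 mm, held it there at least 0.7 s, and brought it home at 20–30 mm/s. I pushed until I felt the home stop before letting go.
- **Force at the stop:** the pull peaked at about 10 N, higher than I planned and inside the 8–13 N range that can start dragging the dispenser. Afterwards the knob was back near where it started and the lip was still over the dish. I did not measure the dispenser's final position.
- **Last pictures:** the slide was home, and a ball lay in the dish between the post and the lip, about 20 mm from the dish centre. It is white on white, so only the top view shows it clearly; the scene view was less clear and the wrist view inconclusive.
- **Not checked:** I did not confirm that the other two sweets are still in the hopper, or re-measure the bystanders. The pictures showed no stray sweet, and I noticed no contact with any bystander.

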